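# Stand the flow-meter stand up on its foot

### The arm

A 6-joint arm with a two-finger parallel gripper is mounted at the origin on the work surface. World frame = base frame: x ahead of the robot, y to its left, z up, the work surface at z = 0. Lengths are in mm, angles in rad, forces in N, time in s.
With the tool pointing down it reaches from about 325 to 900 mm from the base axis. Payload 3.5 kg.
Tool frame: the origin (TCP) lies on the centre line of the jaws, within the pads' length; the fingertips stand 22 mm ahead of it and the grasp point (between the pads) lies 3 mm ahead of it (bot.finger_overhang is the distance from the TCP to the fingertips, in mm); z points along the fingers, y is the line along which they close (so a half turn about z gives the same grasp; the last joint's range is limited). The gripper opens to 85 mm and grips with 20 to 120 N. Pads are 22 mm wide; open, the fingers measure 114 mm over their backs; the gripper's body (76 mm by 85 mm) begins 54 mm behind the grasp point. The pads swing forward as they close: fully open they stand 13 mm farther back than shut.
Start: joints at [1.035, 0.276, -0.026, 1.268, 0, 1.467], TCP at [262.14, 567.366, 227.713] pointing down, gripper open.
Joint ranges: [-3.12, 3.12], [-0.85, 1.88], [-1.08, 1.24], [-1.95, 2.15], [-1.57, 1.53], [-3.14, 3.14]. Speed limits (rad/s): [2.57, 2.57, 3.14, 3.14, 3.14, 3.14].

### API

Orientations are given as a unit quaternion [x, y, z, w].
In Python, from rig import telemetry, cams, bot gives the robot as it stands.
- The arm moves only by the tool carry_out, never from a script. Its argument "increments" is a list of rows, each an object with "grip": the opening, from 0 (shut) to 1 (fully open); "xyz": the shift along the tool's x, y, z normalised to -1 to 1, where 1 is 0.5 m, a list of three; "roll": the turn about the tool's z normalised to -1 to 1, where 1 is 360 degrees. In form: [{"grip": grip, "xyz": [dx, dy, dz], "roll": roll}, ...]. A call has 1 to 5 rows; each row is the pose to reach, as a shift and turn from the pose commanded when the call began, along the tool's axes at that moment, turning the shorter way round; what a row does not reach only later rows make up. A row lasts 1/12 s, in which the tool goes at most 41.7 mm and 7.16 degrees, less where a joint would pass 70% of its speed; a pose out of reach is approached as far as the arm can. A call with a number of a shift or a turn outside -1 to 1 is refused whole. A call with a gripper value outside its range is refused whole. The fingers move at their own pace and stop on an object; "force" is the grip in N (left out, the last holds). Time passes only in rows, so rows that repeat a pose let the fingers close. It gives the time, the measured TCP pose, the force, the opening and the grip force at its end, in the units of the state.
- telemetry.read_state(): the state, without advancing time (a new reading comes with each control period).
- cams.grab_frame(name): name is "side" or "top" or "wrist"; returns a dict with "image" (400x640x3 uint8, red, green, blue), "fx", "fy", "cx", "cy" (pixels), "world_from_camera" (4x4, takes a point from camera to world coordinates). Camera axes: x right, y up, looking along -z (the intrinsics and any distortion apply to the point x, -y, -z); pixel columns grow to the right and rows downward; lengths in mm; the calibration is good to about 2 mm. A picture is of the moment at which its call begins. There is no depth.
- bot.hand_in(): hands the job in; it is judged then, once.
The state is a dict: "clock": time; "joints": joint angles; "dq": joint speeds; "joint_efforts": joint torques, N m; "ee_pos": TCP position; "tcp_rot": TCP orientation; "force": force on the tool from outside, world axes, zero at the start; "ft_torque": the same for the moment, N m; "gripper_width": finger opening in mm; "grip_force": force on a finger pad.
Only numpy, scipy, OpenCV 4.12 (cv2) and the standard library are available. Lean on these libraries where they do the work, as an engineer would, in place of code of your own. Each camera call takes 0.05 s, during which the arm holds its last target. There are 200 camera calls.

### The job

The aluminium flow-meter stand is lying on its back on the bench. First take the bottle that stands where its foot will come down and put it upright in the white spill tray; then tip the stand up about its heel onto its foot, so that the meter is upright: keep the heel on the bench and on its spot, and lower the foot gently, never letting the stand fall. Leave everything else as it is, and let go.

Things in the scene. Friction and masses are not known exactly. Their poses are not given: they have to be found in the camera images.
- stand: Flow-meter stand, an L of two rigid aluminium channels, 0.5 to 0.85 kg. Origin: middle of the heel, the L's outer corner edge. x: along the back, 190 mm from heel to top; y: across the 50 mm width (flat parallel sides at +-25 mm); z: along the foot, 120 mm from heel to toe. Starts lying on its back: z up. Stood up, x points up and z is level.
- stand_toe (a point): Middle of the toe's outer edge (x = 0, z = 120 mm of the stand). Stood up, the foot covers a strip of bench 50 mm wide from the heel to the toe, 120 mm to the side away from where the back lay (the -x direction of the lying stand).
- stand_grip (a point): Point on the stand's mid-plane at x = 33, z = 33 mm, by the inner corner. The channels are 25 mm deep on the inside of the L (back z = 0 to 25, foot x = 0 to 25 mm), open inside, with 4 mm cheeks at both sides; gussets flush with the cheeks fill the corner up to the line x + z = 80 mm. The 50 mm width can be pinched here, the hand tilted 45 degrees into the L.
- stand_meter (a point): Centre of the clear meter block with red scale, in the back channel: x = 108 to 188 mm, 26 mm wide, up to z = 32 mm; its black knob (x = 116 mm) reaches z = 48 mm, its brass nipple (x = 181 mm) z = 50 mm. A steel weight lies in the foot channel; the whole stand's centre of mass is near x = 63, z = 44 mm.
- tray: White spill tray, fixed to the bench, open on top: 260 mm along its x axis, 140 mm along its y axis, walls 5 mm thick and 30 mm high, floor 5 mm thick. Origin: centre of its underside. A bystander bottle stands in it, the rest of its floor is free.
- amber_bottle: Amber glass bottle with black cap and paper label, standing: 54 mm diameter, straight-sided up to 86 mm, 122 mm high, 0.3 kg. Origin: centre of its underside, z up. This bottle or the white one stands where the stand's foot will come down; the other one stands beside the stand, clear of it.
- white_bottle: White plastic bottle with red cap and yellow label, standing: 60 mm diameter, straight-sided up to 88 mm, 114 mm high, 0.26 kg. Origin: centre of its underside, z up. This or the amber one stands where the stand's foot will come down; the other one is clear of it.
- clear_bottle: Clear glass bottle with blue cap, a bystander standing in the tray: 58 mm diameter, 120 mm high. Origin: centre of its underside.
- gas_trap: Red gas-purifier cartridge with a brass fitting on top, a bystander standing near the stand: 42 mm diameter, 118 mm high. Origin: centre of its underside.
- wrench: Steel wrench, a bystander lying beside the stand: 180 mm along its x axis, 38 mm wide, 8 mm high. Origin: centre of its underside.
- vial_rack: Blue rack with sample vials, a bystander: 90 mm along its x axis, 170 mm along its y axis, 50 mm high. Origin: centre of its underside.
- septa_box: Small cardboard box with a green band, a bystander: 70 x 90 x 50 mm high. Origin: centre of its underside.
- beaker: Glass beaker, a bystander: 72 mm rim diameter, 85 mm high. Origin: centre of its underside.
Things that resemble listed ones, but are neither listed nor needed, are in the scene too. Leave any pink look-alike of the white_bottle alone.

How it is judged (in metres and radians):
On the way, in this order (a step that is already met when the one before it is completed fails the run):
1. the bottle that was in the way stands upright on the tray's floor, released (((x of amber_bottle in the frame of tray between -0.105 and 0.105 m and y of amber_bottle in the frame of tray between -0.045 and 0.045 m and z of amber_bottle in the frame of tray below 0.011 m and angle between amber_bottle's own z axis and vertical below 0.1 rad and contact force between the fingers and amber_bottle below 0.2 N and linear speed of amber_bottle below 0.03 m/s) or (x of white_bottle in the frame of tray between -0.105 and 0.105 m and y of white_bottle in the frame of tray between -0.045 and 0.045 m and z of white_bottle in the frame of tray below 0.011 m and angle between white_bottle's own z axis and vertical below 0.1 rad and contact force between the fingers and white_bottle below 0.2 N and linear speed of white_bottle below 0.03 m/s))), for 0.2 s.
2. the stand is tipped up onto its foot (angle between stand's own x axis and vertical below 0.08 rad and height (world z) of stand below 0.006 m), for 0.2 s.
At the end, for the whole second after the job is handed in: The stand rests on its foot, back upright within 0.05 rad, heel on the bench within 30 mm of where it lay; the bottle that was in the way stands on the tray floor; the other is upright within 20 mm of its place (or in the tray too); bystanders are within 30 mm of their places (angle between stand's own x axis and vertical below 0.05 rad and height (world z) of stand below 0.005 m and distance of each of stand, clear_bottle, gas_trap, wrench, vial_rack, septa_box, beaker from where it was at the start of the episode below 0.03 m and linear speed of stand below 0.02 m/s and angular speed of stand below 0.1 rad/s and ((x of amber_bottle in the frame of tray between -0.105 and 0.105 m and y of amber_bottle in the frame of tray between -0.045 and 0.045 m and z of amber_bottle in the frame of tray below 0.011 m and angle between amber_bottle's own z axis and vertical below 0.1 rad and contact force between the fingers and amber_bottle below 0.2 N and linear speed of amber_bottle below 0.03 m/s) or (x of white_bottle in the frame of tray between -0.105 and 0.105 m and y of white_bottle in the frame of tray between -0.045 and 0.045 m and z of white_bottle in the frame of tray below 0.011 m and angle between white_bottle's own z axis and vertical below 0.1 rad and contact force between the fingers and white_bottle below 0.2 N and linear speed of white_bottle below 0.03 m/s)) and ((x of amber_bottle in the frame of tray between -0.105 and 0.105 m and y of amber_bottle in the frame of tray between -0.045 and 0.045 m and z of amber_bottle in the frame of tray below 0.011 m and angle between amber_bottle's own z axis and vertical below 0.1 rad and contact force between the fingers and amber_bottle below 0.2 N and linear speed of amber_bottle below 0.03 m/s) or (distance of amber_bottle from where it was at the start of the episode below 0.02 m and angle between amber_bottle's own z axis and vertical below 0.1 rad)) and ((x of white_bottle in the frame of tray between -0.105 and 0.105 m and y of white_bottle in the frame of tray between -0.045 and 0.045 m and z of white_bottle in the frame of tray below 0.011 m and angle between white_bottle's own z axis and vertical below 0.1 rad and contact force between the fingers and white_bottle below 0.2 N and linear speed of white_bottle below 0.03 m/s) or (distance of white_bottle from where it was at the start of the episode below 0.02 m and angle between white_bottle's own z axis and vertical below 0.1 rad))); the robot touches nothing.
It fails at once if the stand's heel is lifted more than 15 mm off the bench (height (world z) of stand above 0.015 m).
It fails at once if the stand falls or is slammed down (turns faster than 3.5 rad/s) (angular speed of stand above 3.5 rad/s).
It fails at once if a bottle or the gas trap is tipped over (angle between any of amber_bottle, white_bottle, clear_bottle, gas_trap's own z axis and vertical above 0.6 rad).
It fails at once if a bystander is pushed away by more than 30 mm (distance of any of clear_bottle, gas_trap, wrench, vial_rack, septa_box, beaker from where it was at the start of the episode above 0.03 m).
It also fails if it takes over 51 s, if anything falls off the work surface, if the arm or the gripper's body presses on something with over 40 N, if the wrist force passes 120 N, or if a joint passes its speed limit or range.

## Working session

There is one attempt and no reset: what is moved stays moved. The work goes in short steps, Python scripts to look and compute and a tool call to move; the robot and the scene stay as the last step left them, time stands still between calls to the robot, and variables do not carry over. Pictures are saved under pics/ and viewed, at most 10 in all, crops included, and the job is handed in when it is done.

Besides the shell and the picture viewer there is one more tool, called as name(argument=value, ...) on one line, values as JSON. carry_out: Moves the arm, as the interface text tells. Its arguments: {"type":"object","properties":{"increments":{"type":"array"},"force":{"type":"number"}},"required":["increments"]}

```bash
ls; mkdir -p pics
python3 - <<'E'
from rig import telemetry,cams,bot
import cv2,numpy as np
s=telemetry.read_state();print(s)
for n in["top","side"]:
    f=cams.grab_frame(n);np.savez(f"{n}.npz",**f);cv2.imwrite(f"pics/{n}0.png",f["image"][...,::-1]);print(n,f["fx"],f["fy"],f["cx"],f["cy"],[k for k in f],np.round(f["world_from_camera"],3).tolist())
E
```

```text
pics
{'clock': 0.0, 'joints': array([ 1.03461300e+00,  2.77164262e-01, -2.78967313e-02,  1.26797574e+00,
       -6.44382683e-06,  1.46738649e+00]), 'dq': array([-6.03347267e-04, -4.86751389e-04, -1.46791263e-03,  8.58388282e-04,
       -5.66484489e-05, -4.16404630e-04]), 'joint_efforts': array([-6.90879078e-04, -4.45509517e+01,  2.95201653e+01,  1.63242454e-02,
       -1.66701975e-04, -4.03645032e-06]), 'ee_pos': array([261.73276776, 566.69397697, 226.53281319]), 'tcp_rot': array([ 2.14701904e-01,  9.76678984e-01, -1.06442065e-03, -3.49103451e-04]), 'force': array([ 0.00521416, -0.48404188, -0.92886794]), 'ft_torque': array([-0.03369635,  0.02732383,  0.05944311]), 'grip_force': 0.0, 'gripper_width': 85.47733522264699}
top 437.1945945203587 437.1945945203587 311.0563498041739 197.4923702053686 ['image', 'fx', 'fy', 'cx', 'cy', 'world_from_camera'] [[-0.029, 0.999, -0.046, 510.179], [-1.0, -0.03, -0.01, 106.674], [-0.012, 0.046, 0.999, 1328.574], [0.0, 0.0, 0.0, 1.0]]
side 430.15065792250107 430.15065792250107 322.752576181307 198.28574425995072 ['image', 'fx', 'fy', 'cx', 'cy', 'world_from_camera'] [[0.996, 0.067, -0.056, 502.203], [-0.087, 0.708, -0.701, -803.324], [-0.007, 0.703, 0.711, 1006.411], [0.0, 0.0, 0.0, 1.0]]
```

View pics/top0.png

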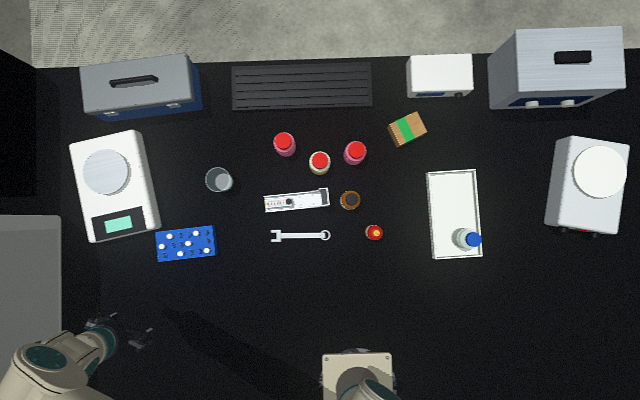

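View pics/side0.png

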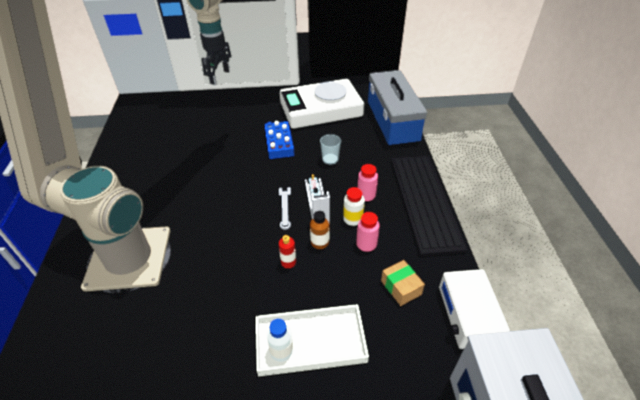

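The top view shows the following:
- The stand runs from (265,203) to its heel and foot at about (328,197).
- The amber bottle is at (350,200), right beside the foot on the side where it will come down.
- The white bottle (yellow label, red cap) is at (319,162).
- The pink look-alikes are at (284,144) and (355,152), and the gas trap is at (374,233).
- The tray covers (427–482, 170–258), with the clear bottle at (465,240).

Bottle candidates by top pixel are amber (350,200), white (319,162) and the pinks (284,144) and (355,152). The amber bottle is the one in the foot strip, so I'll check it in a close crop.

```bash
cat > h.py <<'E'
import numpy as np,cv2
from rig import telemetry,cams,bot
def ray(f,u,v):
    M=np.array(f["world_from_camera"]);d=np.array([(u-f["cx"])/f["fx"],-(v-f["cy"])/f["fy"],-1.]);return M[:3,3],M[:3,:3]@d
def onz(f,u,v,z):
    o,d=ray(f,u,v);return o+d*(z-o[2])/d[2]
def tri(f,p,g,q):
    o,d=ray(f,*p);a,b=ray(g,*q);t=np.linalg.lstsq(np.c_[d,-b],a-o,rcond=None)[0]
    P,Q=o+d*t[0],a+b*t[1];return (P+Q)/2,np.linalg.norm(P-Q)
def proj(f,P):
    M=np.array(f["world_from_camera"]);c=M[:3,:3].T@(np.array(P)-M[:3,3]);return np.array([f["cx"]-f["fx"]*c[0]/c[2],f["cy"]+f["fy"]*c[1]/c[2]])
def crop(f,x0,y0,x1,y1,k,name):
    cv2.imwrite("pics/"+name,cv2.resize(f["image"][y0:y1,x0:x1,::-1],None,fx=k,fy=k,interpolation=cv2.INTER_CUBIC))
E
python3 - <<'E'
from h import *
t=np.load("top.npz");s=np.load("side.npz")
a=cv2.resize(t["image"][180:245,255:395],None,fx=5.7,fy=5.7,interpolation=cv2.INTER_CUBIC)
b=cv2.resize(s["image"][170:275,270:385],None,fx=2.1,fy=2.1,interpolation=cv2.INTER_CUBIC)
c=np.zeros((a.shape[0]+b.shape[0],a.shape[1],3),np.uint8);c[:a.shape[0]]=a;c[a.shape[0]:,:b.shape[1]]=b
cv2.imwrite("pics/c1.png",c[:600,:,::-1]);print(a.shape,b.shape)
for n,f,(x0,y0,x1,y1) in [("top",t,(335,185,368,215)),("side",s,(300,205,335,252))]:
    r=f["image"][y0:y1,x0:x1].astype(int);m=((r[...,0]-r[...,2])>25)
    ys,xs=np.nonzero(m);print(n,xs.min()+x0,xs.max()+x0,ys.min()+y0,ys.max()+y0,xs.mean()+x0,ys.mean()+y0)
# white tray outline at rim z=30
g=t["image"][150:275,415:500].min(2);m=(g>140).astype(np.uint8);cs=max(cv2.findContours(m,0,2)[0],key=cv2.contourArea)
r=cv2.minAreaRect(cs);print(r);print([np.round(onz(t,p[0]+415,p[1]+150,30)[:2],0).tolist() for p in cv2.boxPoints(r)])
# stand outline
g=t["image"][180:222,255:335].min(2);m=(g>70).astype(np.uint8);cs=max(cv2.findContours(m,0,2)[0],key=cv2.contourArea);r=cv2.minAreaRect(cs);print(r,(cv2.boxPoints(r)+[255,180]).round(1).tolist())
E
```

```text
(370, 798, 3) (220, 242, 3)
top 341 360 190 208 349.97206703910615 199.68715083798884
side 309 329 218 249 319.275 231.3111111111111
((39.37202453613281, 63.76632308959961), (87.7208480834961, 50.21817398071289), 86.3086166381836)
[[637.0, -225.0], [642.0, -374.0], [383.0, -379.0], [377.0, -231.0]]
((41.39231872558594, 20.13846206665039), (18.729244232177734, 65.24227142333984), 82.87498474121094) [[262.9, 194.9], [327.6, 186.8], [329.9, 205.4], [265.2, 213.5]]
```

View pics/c1.png

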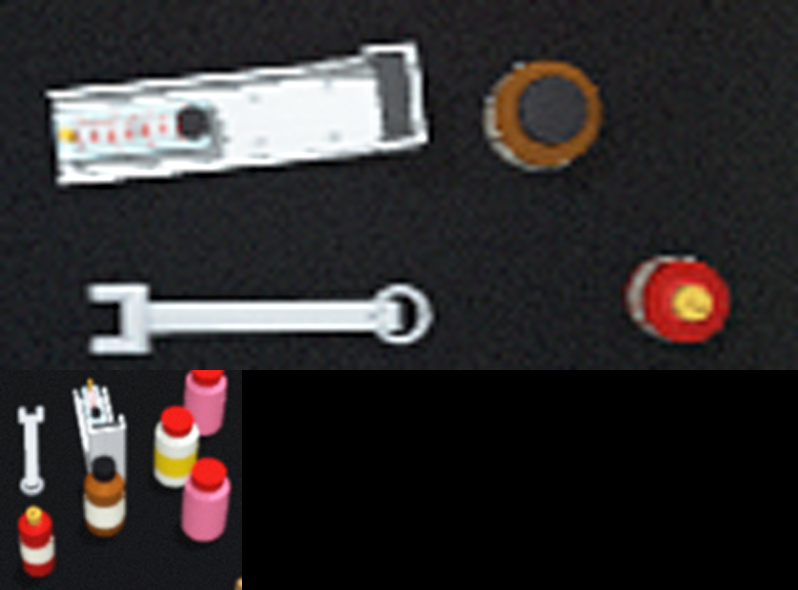

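The crop confirms the amber bottle, with its shoulder ring at px (351.3,199.8) and its cap at (352,199.3). The toe's outer edge runs from (328.2,187.7) to (329.9,205.1), and the back's top end runs from (263.4,196.1) to (265.5,212.1).

Run:
```python
from h import *
t=np.load("top.npz")
P=lambda cx,cy,z: onz(t,255+(cx+.5)/5.7-.5,180+(cy+.5)/5.7-.5,z).round(1)
print("amber",P(549,114,86),P(553,110,122))
a,b=P(417,44,120),P(427,143,120);c,d=P(48,92,25),P(60,183,25)
print("toe",a,b,(a+b)/2,np.linalg.norm(a-b),"top",c,d,(c+d)/2,np.linalg.norm(c-d))
m=(a+b)/2;n=(c+d)/2;v=n[:2]-m[:2];print("len",np.linalg.norm(v),"dir",v/np.linalg.norm(v),np.degrees(np.arctan2(v[1],v[0])))
print("knob",P(190,121,48),"nipple",P(68,134,50),"gas",P(690,300,118))
for u,v,z in[(465,240,60),(473,239,120),(319.5,162.5,114)]:print(onz(t,u,v,z).round(0))
R=__import__("scipy.spatial.transform",fromlist=["Rotation"]).Rotation.from_quat(telemetry.read_state()["tcp_rot"]).as_matrix();print(R.round(3))
```

```text
amber [557.9   6.4  86. ] [558.4   7.3 122. ]
toe [592.5  72.  120. ] [544.3  68.7 120. ] [568.4   70.35 120.  ] 48.312834733639924 top [579.6 263.4  25. ] [531.7 258.3  25. ] [555.65 260.85  25.  ] 48.170738005556835
len 190.9261964739255 dir [-0.06677973  0.99776774] 93.82904629449651
knob [561.2 187.9  48. ] nipple [556.3 250.7  50. ] gas [464.7 -56.1 118. ]
[ 433. -320.   60.]
[ 439. -322.  120.]
[663.  93. 114.]
[[-0.908  0.419 -0.001]
 [ 0.419  0.908 -0.002]
 [ 0.    -0.002 -1.   ]]
```

carry_out(increments=[{"grip": 1, "xyz": [-0.066, -0.05, 0], "roll": 0.017}, {"grip": 1, "xyz": [-0.132, -0.1, 0], "roll": 0.034}, {"grip": 1, "xyz": [-0.198, -0.15, 0], "roll": 0.051}, {"grip": 1, "xyz": [-0.264, -0.2, 0], "roll": 0.068}, {"grip": 1, "xyz": [-0.33, -0.25, 0], "roll": 0.085}])

```text
clock: 0.52
ee_pos: [359.6, 382.8, 227.2]
tcp_rot: [0.467, 0.884, -0.0, -0.0]
force: [0.2, -0.4, 0.5]
gripper_width: 85.5
grip_force: 0.0
```

```bash
cat > go.py <<'E'
import sys
from h import *
from scipy.spatial.transform import Rotation as Ro
s=telemetry.read_state();R=Ro.from_quat(s["tcp_rot"]).as_matrix()
yaw=np.degrees(np.arctan2(R[1,1],R[0,1]))
print("t",round(s["clock"],2),"p",s["ee_pos"].round(1),"yaw",yaw.round(2),"w",round(s["gripper_width"],1),"F",s["force"].round(2),"q",s["joints"].round(2))
if len(sys.argv)>3:
    d=np.array(list(map(float,sys.argv[1:4])))-s["ee_pos"];print("norm shift",(R.T@d/500).round(4),"rows",np.linalg.norm(d)/41.7)
if len(sys.argv)>4: print("roll",round((yaw-float(sys.argv[4]))/360,4))
E
python3 go.py 558 7 225 4
```

```text
t 0.52 p [359.6 382.8 227.2] yaw 34.35 w 85.5 F [ 0.19 -0.43  0.46] q [ 0.69  0.1  -0.24  1.23 -0.    1.66]
norm shift [-0.8445 -0.0964  0.0046] rows 10.191447953901024
roll 0.0843
```

carry_out(increments=[{"grip": 1, "xyz": [-0.08, -0.009, 0], "roll": 0.017}, {"grip": 1, "xyz": [-0.16, -0.018, 0], "roll": 0.034}, {"grip": 1, "xyz": [-0.24, -0.027, 0], "roll": 0.051}, {"grip": 1, "xyz": [-0.32, -0.036, 0], "roll": 0.068}, {"grip": 1, "xyz": [-0.4, -0.045, 0], "roll": 0.084}])

```text
clock: 0.93
ee_pos: [454.7, 205.3, 227.4]
tcp_rot: [0.682, 0.732, -0.0, -0.0]
force: [0.1, 0.1, 0.3]
gripper_width: 84.9
grip_force: 0.0
```

```bash
python3 go.py 558 7 220 4
```

```text
t 0.93 p [454.7 205.3 227.4] yaw 4.07 w 84.9 F [0.09 0.06 0.28] q [ 0.29  0.05 -0.29  1.23  0.    1.79]
norm shift [-0.4104  0.1779  0.0148] rows 5.366104218300315
roll 0.0002
```

carry_out(increments=[{"grip": 1, "xyz": [-0.075, 0.034, 0], "roll": 0}, {"grip": 1, "xyz": [-0.15, 0.068, 0], "roll": 0}, {"grip": 1, "xyz": [-0.225, 0.102, 0], "roll": 0}, {"grip": 1, "xyz": [-0.3, 0.136, 0], "roll": 0}, {"grip": 1, "xyz": [-0.375, 0.165, 0.0], "roll": 0}])

```text
clock: 1.35
ee_pos: [551.6, 24.6, 227.3]
tcp_rot: [0.68, 0.733, -0.0, -0.0]
force: [0.7, 0.7, -0.2]
gripper_width: 85.4
grip_force: 0.0
```

```bash
python3 go.py 558 7 140 4
python3 - <<'E'
from h import *
f=cams.grab_frame("wrist");cv2.imwrite("pics/w1.png",f["image"][...,::-1]);print(f["world_from_camera"].round(2).tolist(),f["fx"],f["cx"],f["cy"])
print(proj(f,[558,7,122]),proj(f,[568.4,70.4,120]))
E
```

```text
t 1.35 p [551.6  24.6 227.3] yaw 4.35 w 85.4 F [ 0.71  0.71 -0.15] q [-0.07  0.15 -0.19  1.24  0.    1.42]
norm shift [-0.036   0.0101  0.1747] rows 2.1416659912942935
roll 0.001
[[1.0, -0.07, -0.02, 545.01], [0.08, 0.94, 0.33, 109.29], [-0.0, -0.33, 0.94, 373.09], [0.0, 0.0, 0.0, 1.0]] 297.44245915845124 322.51339110606216 200.5494215698545
[328.2312273 216.8021769] [346.56823562 147.73611533]
```

View pics/w1.png

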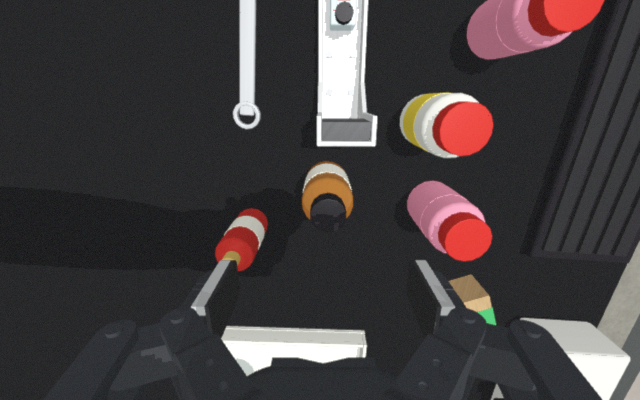

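The wrist view shows the amber cap at (328,212) against a predicted (328,217), so the bottle is about 2–3 mm further in +y. The toe edge is at (347,145), in line with the measurement. I'll descend along the closing plane.

carry_out(increments=[{"grip": 1, "xyz": [-0.031, 0.011, 0.06], "roll": 0.001}, {"grip": 1, "xyz": [-0.031, 0.011, 0.13], "roll": 0.001}, {"grip": 1, "xyz": [-0.031, 0.011, 0.2], "roll": 0.001}, {"grip": 1, "xyz": [-0.031, 0.011, 0.26], "roll": 0.001}, {"grip": 1, "xyz": [-0.031, 0.011, 0.293], "roll": 0.001}])

```text
clock: 1.82
ee_pos: [554.2, 11.8, 76.8]
tcp_rot: [0.682, 0.731, -0.002, -0.003]
force: [-1.5, 0.6, -0.7]
gripper_width: 85.4
grip_force: 0.0
```

carry_out(increments=[{"grip": 0.5, "xyz": [0, 0, 0], "roll": 0}, {"grip": 0.5, "xyz": [0, 0, 0], "roll": 0}, {"grip": 0.5, "xyz": [0, 0, 0], "roll": 0}, {"grip": 0.5, "xyz": [0, 0, 0], "roll": 0}, {"grip": 0.5, "xyz": [0, 0, 0], "roll": 0}], force=30)

```text
clock: 2.23
ee_pos: [559.7, 11.4, 84.7]
tcp_rot: [0.682, 0.731, 0.001, 0.002]
force: [-1.8, -0.1, 7.4]
gripper_width: 42.8
grip_force: 13.6
```

```bash
python3 go.py 558 9 80 4
```

```text
t 2.23 p [559.7  11.4  84.7] yaw 4.01 w 42.8 F [-1.81 -0.12  7.36] q [-0.09  0.27 -0.35  0.94 -0.    1.41]
norm shift [-0.0046 -0.0038  0.0094] rows 0.1341092580298852
roll 0.0
```

Run:
```python
from h import *
a=cams.grab_frame("side")["image"][130:290,230:400];b=cams.grab_frame("wrist")["image"]
a=cv2.resize(a,None,fx=2.5,fy=2.5);b=cv2.resize(b,(375,234))
c=np.zeros((400,800,3),np.uint8);c[:,:425]=a;c[:234,425:]=b
cv2.imwrite("pics/g1.png",c[...,::-1])
```

```text
(no output)
```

View pics/g1.png

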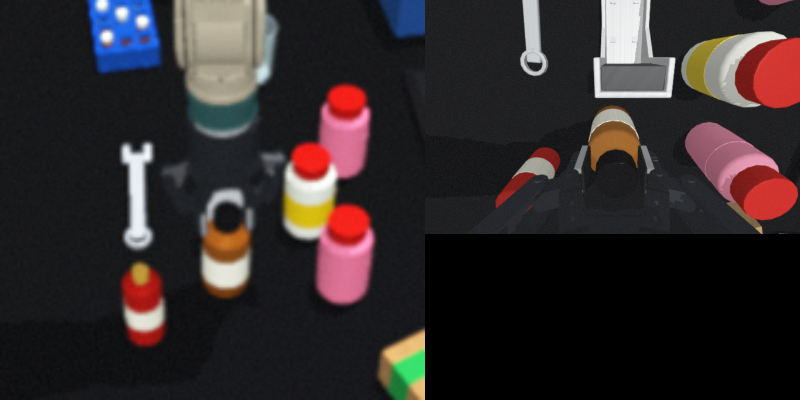

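The view shows the fingers high, around the shoulder and cap, with the bottle body slightly in front of them (side crop (225,255)). I'll check the bottle's position across both views.

Run:
```python
from h import *
t=np.load("top.npz");s=np.load("side.npz")
for y in(7,0,-10): print(y,proj(s,[558,y,122]),proj(s,[558,y,0]),proj(s,[558,y-27,0]))
print("tri cap",tri(t,(352,199.3),s,(319.5,213)))
n=cams.grab_frame("side");np.savez("n.npz",**n);st=telemetry.read_state()
print("tcp proj",proj(n,st["ee_pos"]),proj(n,st["ee_pos"]-[0,0,22]),proj(n,[558,7,122]),st["ee_pos"],st["gripper_width"],st["grip_force"],st["force"])
for f in(s,n):
    r=f["image"][205:262,295:345].astype(int);m=((r[...,0]-r[...,2])>25);ys,xs=np.nonzero(m);print(xs.min()+295,xs.max()+295,ys.min()+205,ys.max()+205)
```

```text
7 [319.66726179 214.18035578] [320.15812629 241.78242608] [320.91444613 248.91778135]
0 [319.87326462 216.02954977] [320.352065   243.61210388] [321.11422883 250.80259306]
-10 [320.17050565 218.69774787] [320.63170967 246.2503582 ] [321.40234026 253.5207254 ]
tri cap (array([557.29770441,   6.6634819 , 127.25368759]), np.float64(0.5428444350995559))
tcp proj [320.31938435 221.796983  ] [320.40265424 226.84437948] [319.66726179 214.18035578] [559.78695797  11.4555631   84.81545599] 43.2823806649343 12.989935617079027 [-1.6420603  -0.57304431  7.71719362]
295 344 206 261
295 344 206 261
```

carry_out(increments=[{"grip": 1, "xyz": [0, 0, 0], "roll": 0}, {"grip": 1, "xyz": [0, 0, 0], "roll": 0}, {"grip": 1, "xyz": [-0.006, -0.002, 0.004], "roll": 0}, {"grip": 1, "xyz": [-0.006, -0.002, 0.008], "roll": 0}, {"grip": 1, "xyz": [-0.006, -0.002, 0.008], "roll": 0}])

```text
clock: 2.8
ee_pos: [556.6, 8.4, 76.8]
tcp_rot: [0.682, 0.731, -0.0, -0.0]
force: [-0.4, -0.4, -0.6]
gripper_width: 85.6
grip_force: 0.0
```

```bash
python3 go.py 558 7 76 4;python3 - <<'E'
from h import *
f=cams.grab_frame("side");cv2.imwrite("pics/s3.png",cv2.resize(f["image"][165:275,260:380,::-1],None,fx=5,fy=5,interpolation=cv2.INTER_CUBIC))
E
```

```text
t 2.8 p [556.6   8.4  76.8] yaw 3.99 w 85.6 F [-0.41 -0.38 -0.65] q [-0.1   0.28 -0.36  0.93 -0.    1.4 ]
norm shift [-0.003   0.0025  0.0017] rows 0.050932254690261004
roll -0.0
```

View pics/s3.png

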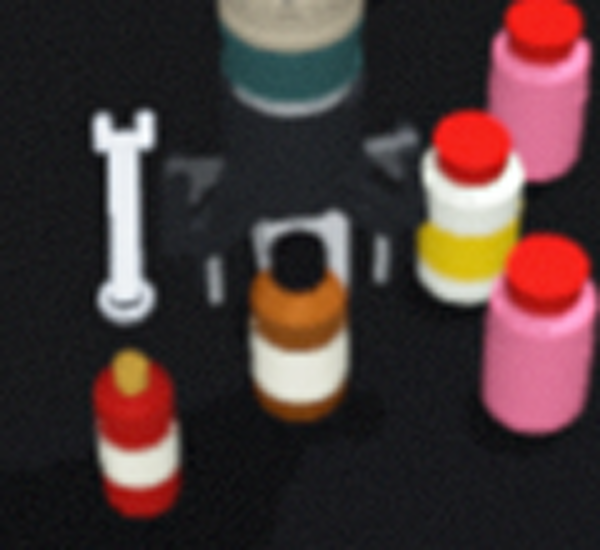

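The side view shows the bottle upright and untouched at (300,350), with the pads level with its upper body at (213,280) and (382,260). I'll close again, in smaller steps.

carry_out(increments=[{"grip": 0.6, "xyz": [-0.002, 0.002, 0.004], "roll": 0}, {"grip": 0.6, "xyz": [-0.002, 0.002, 0.004], "roll": 0}, {"grip": 0.6, "xyz": [-0.002, 0.002, 0.004], "roll": 0}, {"grip": 0.6, "xyz": [-0.002, 0.002, 0.004], "roll": 0}], force=40)

```text
clock: 3.18
ee_pos: [557.9, 7.5, 75.3]
tcp_rot: [0.682, 0.731, -0.0, -0.0]
force: [-0.9, -0.1, 0.8]
gripper_width: 51.6
grip_force: 24.0
```

```bash
python3 go.py 558 7 76 4;python3 - <<'E'
from h import *
s=telemetry.read_state();print(s["grip_force"])
E
```

```text
t 3.18 p [557.9   7.5  75.3] yaw 4.0 w 51.6 F [-0.86 -0.12  0.81] q [-0.1   0.29 -0.36  0.93 -0.    1.4 ]
norm shift [-0.0011  0.0002 -0.0015] rows 0.02204547853754535
roll 0.0
24.04474684037268
```

carry_out(increments=[{"grip": 0.57, "xyz": [0, 0, 0], "roll": 0}, {"grip": 0.57, "xyz": [0, 0, -0.01], "roll": 0}, {"grip": 0.57, "xyz": [0, 0, -0.03], "roll": 0}, {"grip": 0.57, "xyz": [0, 0, -0.06], "roll": 0}, {"grip": 0.57, "xyz": [0, 0, -0.09], "roll": 0}])

```text
clock: 3.6
ee_pos: [557.2, 7.7, 120.4]
tcp_rot: [0.682, 0.731, -0.001, -0.001]
force: [0.1, 0.1, -3.2]
gripper_width: 50.9
grip_force: 42.3
```

```bash
python3 go.py 565 -300 138 4;python3 - <<'E'
from h import *
s=telemetry.read_state();print(s["grip_force"])
E
```

```text
t 3.6 p [557.2   7.7 120.4] yaw 4.0 w 50.9 F [ 0.13  0.06 -3.15] q [-0.1   0.24 -0.31  1.02  0.    1.4 ]
norm shift [-0.615  -0.0274 -0.0355] rows 7.393331230424189
roll 0.0
42.323833399568684
```

carry_out(increments=[{"grip": 0.57, "xyz": [-0.03, -0.002, -0.02], "roll": 0}, {"grip": 0.57, "xyz": [-0.09, -0.004, -0.03], "roll": 0}, {"grip": 0.57, "xyz": [-0.16, -0.008, -0.03], "roll": 0}, {"grip": 0.57, "xyz": [-0.23, -0.011, -0.03], "roll": 0}, {"grip": 0.57, "xyz": [-0.3, -0.014, -0.03], "roll": 0}])

```text
clock: 4.02
ee_pos: [561.5, -143.7, 135.9]
tcp_rot: [0.682, 0.732, 0.0, 0.0]
force: [0.2, -0.3, -3.9]
gripper_width: 50.8
grip_force: 42.3
```

carry_out(increments=[{"grip": 0.57, "xyz": [-0.07, -0.003, 0], "roll": 0}, {"grip": 0.57, "xyz": [-0.14, -0.006, 0], "roll": 0}, {"grip": 0.57, "xyz": [-0.21, -0.009, 0], "roll": 0}, {"grip": 0.57, "xyz": [-0.27, -0.012, 0], "roll": 0}, {"grip": 0.57, "xyz": [-0.315, -0.014, 0], "roll": 0}])

```text
clock: 4.43
ee_pos: [565.4, -303.1, 135.6]
tcp_rot: [0.683, 0.731, -0.0, 0.001]
force: [-0.2, -0.4, -3.5]
gripper_width: 50.8
grip_force: 42.3
```

```bash
python3 go.py 565 -300 80 4
```

```text
t 4.43 p [ 565.4 -303.1  135.6] yaw 3.9 w 50.8 F [-0.21 -0.4  -3.5 ] q [-0.59  0.36 -0.11  1.1  -0.    0.91]
norm shift [ 0.0064 -0.0004  0.1112] rows 1.3350265774743633
roll -0.0003
```

carry_out(increments=[{"grip": 0.57, "xyz": [0.003, 0, 0.03], "roll": 0}, {"grip": 0.57, "xyz": [0.003, 0, 0.07], "roll": 0}, {"grip": 0.57, "xyz": [0.003, 0, 0.095], "roll": 0}, {"grip": 0.57, "xyz": [0.003, 0, 0.105], "roll": 0}, {"grip": 0.57, "xyz": [0.003, 0, 0.109], "roll": 0}])

```text
clock: 4.85
ee_pos: [564.1, -298.0, 80.6]
tcp_rot: [0.682, 0.731, -0.001, -0.001]
force: [-4.5, 1.5, 8.9]
gripper_width: 50.4
grip_force: 43.7
```

carry_out(increments=[{"grip": 0.57, "xyz": [0, 0, 0.002], "roll": 0}, {"grip": 0.57, "xyz": [0, 0, 0.002], "roll": 0}])

```text
clock: 5.02
ee_pos: [565.4, -298.3, 80.6]
tcp_rot: [0.682, 0.732, -0.0, 0.0]
force: [-1.0, -0.2, -0.8]
gripper_width: 51.0
grip_force: 42.6
```

carry_out(increments=[{"grip": 1, "xyz": [0, 0, 0], "roll": 0}, {"grip": 1, "xyz": [0, 0, 0], "roll": 0}, {"grip": 1, "xyz": [0, 0, 0], "roll": 0}, {"grip": 1, "xyz": [0, 0, -0.02], "roll": 0}, {"grip": 1, "xyz": [0, 0, -0.08], "roll": 0}])

```text
clock: 5.43
ee_pos: [562.3, -296.5, 115.9]
tcp_rot: [0.682, 0.731, -0.001, -0.005]
force: [-0.5, 0.7, 0.1]
gripper_width: 85.5
grip_force: 0.0
```

carry_out(increments=[{"grip": 1, "xyz": [0, 0, -0.07], "roll": 0}, {"grip": 1, "xyz": [0, 0, -0.14], "roll": 0}, {"grip": 1, "xyz": [0.07, 0, -0.17], "roll": 0}, {"grip": 1, "xyz": [0.14, 0, -0.18], "roll": 0}, {"grip": 1, "xyz": [0.21, 0, -0.18], "roll": 0}])

```text
clock: 5.85
ee_pos: [560.1, -194.2, 214.0]
tcp_rot: [0.683, 0.731, 0.001, 0.003]
force: [0.6, 0.3, 0.1]
gripper_width: 85.4
grip_force: 0.0
```

```bash
python3 go.py 557.5 224 200 4.2;python3 - <<'E'
from h import *
f=cams.grab_frame("top");np.savez("top2.npz",**f);g=cams.grab_frame("side")
a=cv2.resize(f["image"][150:275,255:500,::-1],None,fx=3,fy=3,interpolation=cv2.INTER_CUBIC)
b=cv2.resize(g["image"][300:385,250:375,::-1],None,fx=2.5,fy=2.5)
c=np.zeros((588,735,3),np.uint8);c[:375]=a;c[375:587,:b.shape[1]]=b;cv2.imwrite("pics/p4.png",c)
E
```

```text
t 5.85 p [ 560.1 -194.2  214. ] yaw 3.91 w 85.4 F [0.6  0.33 0.1 ] q [-0.44  0.22 -0.13  1.22  0.    1.06]
norm shift [0.835  0.0517 0.0256] rows 10.03562333445332
roll -0.0008
```

View pics/p4.png

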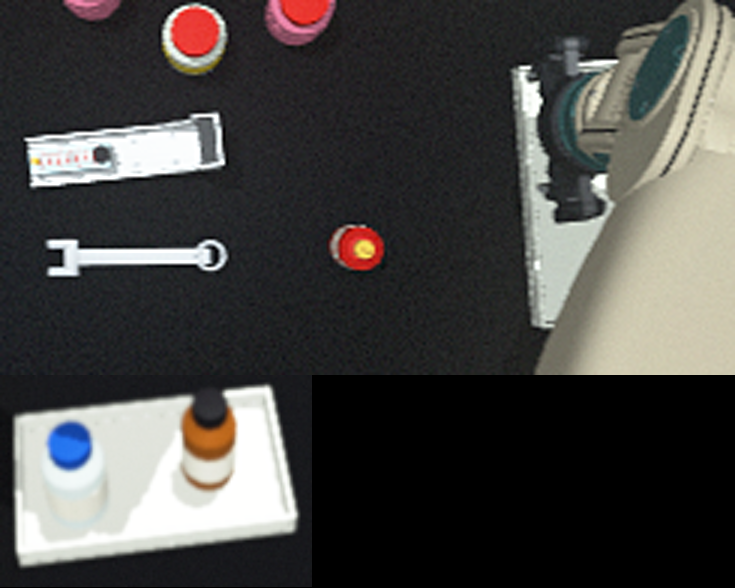

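The crop shows the amber bottle upright in the tray next to the clear one, at side crop (208,440). The stand is unchanged, from (27,140) to (222,165). Next I'll go to the upper back of the stand at x≈155 mm.

With only shift and roll available, I'll pinch the 50 mm width there and carry it along an arc about the heel. The stand will pivot between the pads, and gravity helps because the centre of mass hangs below the grip.

carry_out(increments=[{"grip": 1, "xyz": [0.08, 0.01, 0], "roll": 0}, {"grip": 1, "xyz": [0.16, 0.02, 0], "roll": 0}, {"grip": 1, "xyz": [0.24, 0.03, 0], "roll": 0}, {"grip": 1, "xyz": [0.32, 0.04, 0], "roll": 0}, {"grip": 1, "xyz": [0.4, 0.05, 0], "roll": 0}])

```text
clock: 6.37
ee_pos: [569.4, 8.5, 210.6]
tcp_rot: [0.682, 0.731, 0.0, 0.001]
force: [0.3, 0.4, 0.4]
gripper_width: 85.3
grip_force: 0.0
```

carry_out(increments=[{"grip": 1, "xyz": [0.08, 0, 0], "roll": 0}, {"grip": 1, "xyz": [0.16, 0, 0], "roll": 0}, {"grip": 1, "xyz": [0.24, 0, 0], "roll": 0}, {"grip": 1, "xyz": [0.32, 0, 0], "roll": 0}, {"grip": 1, "xyz": [0.4, 0, 0], "roll": 0}])

```text
clock: 6.78
ee_pos: [555.3, 208.5, 210.5]
tcp_rot: [0.682, 0.731, 0.001, 0.001]
force: [0.5, -0.3, 0.4]
gripper_width: 85.4
grip_force: 0.0
```

```bash
python3 go.py 558 225 26 4
```

```text
t 6.78 p [555.3 208.5 210.5] yaw 3.98 w 85.4 F [ 0.54 -0.27  0.4 ] q [ 0.25  0.23 -0.12  1.22 -0.    1.75]
norm shift [0.0326 0.0071 0.3691] rows 4.443758033897445
roll -0.0
```

carry_out(increments=[{"grip": 1, "xyz": [0.03, 0.006, 0.02], "roll": 0}, {"grip": 1, "xyz": [0.03, 0.006, 0.09], "roll": 0}, {"grip": 1, "xyz": [0.03, 0.006, 0.16], "roll": 0}, {"grip": 1, "xyz": [0.03, 0.006, 0.22], "roll": 0}, {"grip": 1, "xyz": [0.03, 0.006, 0.26], "roll": 0}])

```text
clock: 7.2
ee_pos: [555.5, 221.1, 76.5]
tcp_rot: [0.682, 0.731, -0.002, -0.001]
force: [-0.8, 0.3, -0.0]
gripper_width: 85.3
grip_force: 0.0
```

```bash
python3 go.py 558 225 26 4
python3 - <<'E'
from h import *
f=cams.grab_frame("wrist");cv2.imwrite("pics/w5.png",f["image"][...,::-1]);H=np.array([568.4,70.4,0]);e=np.array([-.0668,.9978,0]);w=np.array([.9978,.0668,0]);k=np.array([0,0,1.])
for a,b,c in[(190,25,25),(190,-25,25),(100,25,25),(100,-25,25),(0,25,120),(0,-25,120),(181,0,50)]:print((a,b,c),proj(f,H+a*e+b*w+c*k).round(0))
E
```

```text
t 7.2 p [555.5 221.1  76.5] yaw 4.01 w 85.3 F [-0.8   0.26 -0.03] q [ 0.27  0.35 -0.27  0.96 -0.    1.77]
norm shift [0.0076 0.0058 0.101 ] rows 1.2164405195841286
roll 0.0
(190, 25, 25) [364. 169.]
(190, -25, 25) [290. 169.]
(100, 25, 25) [358. 283.]
(100, -25, 25) [294. 282.]
(0, 25, 120) [369. 524.]
(0, -25, 120) [284. 523.]
(181, 0, 50) [328. 193.]
```

View pics/w5.png

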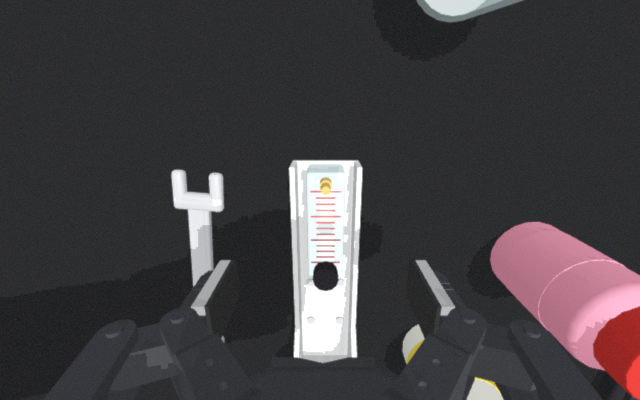

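The wrist view shows the back's top end at (291–361,162), against a predicted 290–364 at row 169, and the stand is centred between the pads (212 and 433). The wrench jaw at (197,190) is clear of the finger.

carry_out(increments=[{"grip": 1, "xyz": [0.008, 0.004, 0.04], "roll": 0}, {"grip": 1, "xyz": [0.01, 0.004, 0.07], "roll": 0}, {"grip": 1, "xyz": [0.01, 0.004, 0.09], "roll": 0}, {"grip": 1, "xyz": [0.01, 0.004, 0.098], "roll": 0}, {"grip": 1, "xyz": [0.01, 0.004, 0.098], "roll": 0}])

```text
clock: 7.67
ee_pos: [558.5, 226.6, 30.3]
tcp_rot: [0.682, 0.731, -0.001, -0.0]
force: [-0.8, -0.0, 0.5]
gripper_width: 85.5
grip_force: 0.0
```

carry_out(increments=[{"grip": 0.65, "xyz": [0, 0, 0], "roll": 0}, {"grip": 0.57, "xyz": [0, 0, 0], "roll": 0}, {"grip": 0.57, "xyz": [0, 0, 0], "roll": 0}, {"grip": 0.57, "xyz": [0, 0, 0], "roll": 0}, {"grip": 0.57, "xyz": [0, 0, 0], "roll": 0}], force=20)

```text
clock: 8.08
ee_pos: [559.2, 227.3, 31.4]
tcp_rot: [0.682, 0.731, 0.001, 0.0]
force: [0.4, -0.5, -0.5]
gripper_width: 48.8
grip_force: 0.0
```

```bash
python3 go.py 558 225 26 4
```

```text
t 8.08 p [559.2 227.3  31.4] yaw 4.0 w 48.8 F [ 0.41 -0.53 -0.45] q [ 0.28  0.4  -0.3   0.87 -0.    1.78]
norm shift [-0.0044 -0.0027  0.0108] rows 0.1437439281428853
roll 0.0
```

carry_out(increments=[{"grip": 0.62, "xyz": [0, 0, 0], "roll": 0}, {"grip": 0.62, "xyz": [0, 0, 0.006], "roll": 0}, {"grip": 0.62, "xyz": [0, 0, 0.01], "roll": 0}, {"grip": 0.54, "xyz": [0, 0, 0.01], "roll": 0}, {"grip": 0.54, "xyz": [0, 0, 0.01], "roll": 0}])

```text
clock: 8.5
ee_pos: [558.3, 227.1, 25.3]
tcp_rot: [0.682, 0.731, -0.0, -0.0]
force: [0.4, 0.2, 0.9]
gripper_width: 45.9
grip_force: 0.0
```

carry_out(increments=[{"grip": 0.5, "xyz": [0, 0, 0], "roll": 0}, {"grip": 0.5, "xyz": [0, 0, 0], "roll": 0}])

```text
clock: 8.67
ee_pos: [558.7, 227.2, 25.7]
tcp_rot: [0.682, 0.731, 0.0, 0.0]
force: [-1.0, 0.1, 0.1]
gripper_width: 43.0
grip_force: 0.0
```

```bash
python3 go.py 558 225 26 4
```

```text
t 8.67 p [558.7 227.2  25.7] yaw 4.0 w 43.0 F [-1.04  0.13  0.14] q [ 0.28  0.41 -0.3   0.86 -0.    1.78]
norm shift [-0.0042 -0.0018 -0.0006] rows 0.0555583153073572
roll 0.0
```

Run:
```python
from h import *
print(bot.finger_overhang,[a for a in dir(bot) if a[0]!='_'])
a=cams.grab_frame("wrist")["image"][100:360,170:480];b=cams.grab_frame("side")["image"][150:240,285:350]
a=cv2.resize(a,None,fx=1.4,fy=1.4);b=cv2.resize(b,None,fx=5.5,fy=5.5,interpolation=cv2.INTER_CUBIC)
c=np.zeros((500,800,3),np.uint8);c[:a.shape[0],:a.shape[1]]=a;c[:b.shape[0],436:436+b.shape[1]]=b;cv2.imwrite("pics/g6.png",c[...,::-1])
```

```text
22.0 ['MotionError', 'finger_overhang', 'hand_in']
```

View pics/g6.png

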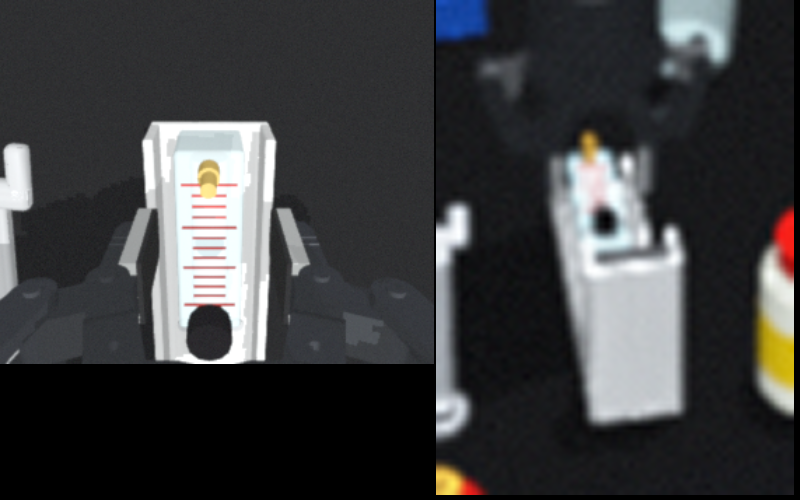

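The crop shows the pads straddling the back channel, with the left pad close to the cheek at (150,240) and the right one with a small gap at (280,240). They haven't gripped yet, so I'll keep closing.

carry_out(increments=[{"grip": 0.45, "xyz": [0, 0, 0], "roll": 0}, {"grip": 0.4, "xyz": [0, 0, 0], "roll": 0}, {"grip": 0.4, "xyz": [0, 0, 0], "roll": 0}])

```text
clock: 9.02
ee_pos: [558.7, 227.2, 25.8]
tcp_rot: [0.682, 0.731, 0.0, 0.0]
force: [0.0, 0.6, -0.0]
gripper_width: 33.7
grip_force: 0.0
```

```bash
python3 go.py 558 225 26 4
python3 - <<'E'
from h import *
print(telemetry.read_state()["grip_force"])
E
```

```text
t 9.02 p [558.7 227.2  25.8] yaw 4.0 w 33.7 F [ 0.01  0.64 -0.04] q [ 0.28  0.41 -0.3   0.86  0.    1.78]
norm shift [-0.0042 -0.0018 -0.0004] rows 0.05508599325350657
roll -0.0
0.0
```

carry_out(increments=[{"grip": 0.75, "xyz": [0, 0, 0], "roll": 0}, {"grip": 0.75, "xyz": [0, 0, 0], "roll": 0}, {"grip": 0.75, "xyz": [0, 0, 0.006], "roll": 0}, {"grip": 0.75, "xyz": [0, 0, 0.012], "roll": 0}, {"grip": 0.75, "xyz": [0, 0, 0.016], "roll": 0}])

```text
clock: 9.43
ee_pos: [558.4, 227.1, 17.2]
tcp_rot: [0.682, 0.731, -0.0, -0.0]
force: [0.2, 0.5, -0.3]
gripper_width: 64.1
grip_force: 0.0
```

carry_out(increments=[{"grip": 0.6, "xyz": [0, 0, 0], "roll": 0}, {"grip": 0.5, "xyz": [0, 0, 0], "roll": 0}, {"grip": 0.5, "xyz": [0, 0, 0], "roll": 0}, {"grip": 0.5, "xyz": [0, 0, 0], "roll": 0}])

```text
clock: 9.77
ee_pos: [558.1, 227.0, 17.4]
tcp_rot: [0.682, 0.731, -0.001, -0.0]
force: [-0.8, 0.0, 0.1]
gripper_width: 48.4
grip_force: 20.8
```

Gripped at 48.4 mm with 20.8 N, but only near the cheeks' upper edge. I'll open a little and take it deeper.

carry_out(increments=[{"grip": 0.75, "xyz": [0, 0, 0], "roll": 0}, {"grip": 0.75, "xyz": [0, 0, 0], "roll": 0}, {"grip": 0.75, "xyz": [0, 0, 0.008], "roll": 0}, {"grip": 0.75, "xyz": [0, 0, 0.016], "roll": 0}, {"grip": 0.75, "xyz": [0, 0, 0.02], "roll": 0}])

```text
clock: 10.18
ee_pos: [558.5, 227.1, 7.1]
tcp_rot: [0.682, 0.731, -0.0, -0.0]
force: [-0.2, -0.1, -0.4]
gripper_width: 63.6
grip_force: 0.0
```

carry_out(increments=[{"grip": 0.6, "xyz": [0, 0, 0], "roll": 0}, {"grip": 0.5, "xyz": [0, 0, 0], "roll": 0}, {"grip": 0.5, "xyz": [0, 0, 0], "roll": 0}, {"grip": 0.5, "xyz": [0, 0, 0], "roll": 0}], force=22)

```text
clock: 10.52
ee_pos: [558.0, 227.0, 7.2]
tcp_rot: [0.682, 0.731, -0.001, -0.0]
force: [-0.7, -1.0, -2.5]
gripper_width: 49.1
grip_force: 24.1
```

```bash
python3 go.py 558 225 26 4
python3 - <<'E'
from h import *
print(telemetry.read_state()["grip_force"])
E
```

```text
t 10.52 p [558.  227.    7.2] yaw 4.0 w 49.1 F [-0.66 -1.   -2.51] q [ 0.28  0.43 -0.31  0.82  0.    1.78]
norm shift [-0.004  -0.0004 -0.0376] rows 0.45279571187659956
roll -0.0
24.108079969882965
```

carry_out(increments=[{"grip": 0.5, "xyz": [-0.001, 0, -0.011], "roll": 0}, {"grip": 0.5, "xyz": [-0.003, 0, -0.022], "roll": 0}, {"grip": 0.5, "xyz": [-0.005, 0, -0.033], "roll": 0}, {"grip": 0.5, "xyz": [-0.008, 0, -0.043], "roll": 0}, {"grip": 0.5, "xyz": [-0.01, 0, -0.054], "roll": 0}])

```text
clock: 10.93
ee_pos: [559.0, 221.8, 35.3]
tcp_rot: [0.682, 0.731, -0.0, 0.0]
force: [-1.3, -1.1, -2.5]
gripper_width: 49.0
grip_force: 23.5
```

```bash
cat > ang.py <<'E'
from h import *
# fit stand angle by projecting nothing: report raw state + save side frame
s=telemetry.read_state();f=cams.grab_frame("side")
import sys;np.savez(sys.argv[1],**f)
print("t",round(s["clock"],2),s["ee_pos"].round(1),"F",s["force"].round(1),"T",s["ft_torque"].round(2),"g",round(s["grip_force"],1),round(s["gripper_width"],1))
# red-scale / brass / front-face measurements: bright stand blob bottom and top rows in the side picture
r=f["image"].astype(int);x0,x1,y0,y1=300,345,150,260
m=(r[y0:y1,x0:x1].min(2)>110).astype(np.uint8)
n,l,st,c=cv2.connectedComponentsWithStats(m)
for i in range(1,n):
    if st[i][4]>40: print("blob",st[i][0]+x0,st[i][1]+y0,st[i][2],st[i][3],"area",st[i][4])
E
python3 ang.py a1.npz
```

```text
t 10.93 [559.  221.8  35.3] F [-1.3 -1.1 -2.5] T [-0.03  0.07 -0.07] g 23.5 49.0
blob 326 150 13 11 area 89
blob 305 171 27 55 area 950
```

carry_out(increments=[{"grip": 0.5, "xyz": [-0.003, 0, -0.011], "roll": 0}, {"grip": 0.5, "xyz": [-0.007, 0, -0.021], "roll": 0}, {"grip": 0.5, "xyz": [-0.011, 0, -0.031], "roll": 0}, {"grip": 0.5, "xyz": [-0.015, 0, -0.041], "roll": 0}, {"grip": 0.5, "xyz": [-0.019, 0, -0.051], "roll": 0}])

```text
clock: 11.4
ee_pos: [559.8, 212.4, 60.8]
tcp_rot: [0.682, 0.731, 0.0, 0.0]
force: [0.5, -1.6, -4.0]
gripper_width: 49.7
grip_force: 23.5
```

```bash
python3 ang.py a2.npz
python3 - <<'E'
from h import *
f=cams.grab_frame("side");H=np.array([568.4,70.4,0]);e=np.array([-.0668,.9978,0]);w=np.array([.9978,.0668,0]);k=np.array([0,0,1.])
for th in(0,10,15,20,25):
    c,s=np.cos(np.radians(th)),np.sin(np.radians(th));X=c*e+s*k;Z=-s*e+c*k
    print(th,[proj(f,H+a*w+b*Z).round(1).tolist() for a,b in((-25,0),(25,0),(-25,120),(25,120))])
E
```

```text
t 11.4 [559.8 212.4  60.8] F [ 0.5 -1.6 -4. ] T [ 0.01  0.01 -0.02] g 23.5 49.7
blob 305 166 28 60 area 1024
0 [[313.8, 226.6], [329.8, 224.6], [312.9, 199.3], [330.0, 197.4]]
10 [[313.8, 226.6], [329.8, 224.6], [313.9, 204.9], [331.2, 202.9]]
15 [[313.8, 226.6], [329.8, 224.6], [314.4, 208.0], [331.8, 206.0]]
20 [[313.8, 226.6], [329.8, 224.6], [315.0, 211.3], [332.3, 209.2]]
25 [[313.8, 226.6], [329.8, 224.6], [315.5, 214.7], [332.9, 212.7]]
```

carry_out(increments=[{"grip": 0.5, "xyz": [-0.005, 0, -0.01], "roll": 0}, {"grip": 0.5, "xyz": [-0.011, 0, -0.02], "roll": 0}, {"grip": 0.5, "xyz": [-0.016, 0, -0.029], "roll": 0}, {"grip": 0.5, "xyz": [-0.022, 0, -0.038], "roll": 0}, {"grip": 0.5, "xyz": [-0.028, 0, -0.047], "roll": 0}], force=20)

```text
clock: 11.92
ee_pos: [560.7, 198.3, 84.1]
tcp_rot: [0.682, 0.731, -0.0, 0.0]
force: [0.6, -0.8, -3.7]
gripper_width: 48.9
grip_force: 22.9
```

```bash
python3 ang.py a3.npz
```

```text
t 11.92 [560.7 198.3  84.1] F [ 0.6 -0.8 -3.7] T [ 0.01 -0.04  0.03] g 22.9 48.9
blob 306 163 28 62 area 1056
```

```bash
cat > heel.py <<'E'
from h import *
import sys
for n in sys.argv[1:]:
    r=np.load(n)["image"].astype(float).mean(2);o=[]
    for c0,c1 in((314,318),(319,323),(324,328)):
        p=r[212:235,c0:c1].mean(1);hi=p[:8].max();th=(hi+p[-4:].mean())/2
        i=np.nonzero(p>th)[0].max();o.append(round(float(212+i+(p[i]-th)/(p[i]-p[i+1])),2))
    q=r[214:220].mean(0)[300:345];th=(q.max()+q.min())/2;j=np.nonzero(q>th)[0];o+= [round(300+j.min()-(q[j.min()]-th)/(q[j.min()]-q[j.min()-1]),2),round(300+j.max()+(q[j.max()]-th)/(q[j.max()]-q[j.max()+1]),2)]
    print(n,o)
E
python3 heel.py a1.npz a2.npz a3.npz
```

```text
Traceback (most recent call last):
  File "heel.py", line 8, in <module>
    q=r[214:220].mean(0)[300:345];th=(q.max()+q.min())/2;j=np.nonzero(q>th)[0];o+= [round(300+j.min()-(q[j.min()]-th)/(q[j.min()]-q[j.min()-1]),2),round(300+j.max()+(q[j.max()]-th)/(q[j.max()]-q[j.max()+1]),2)]
                                                                                                                                                                                                 ~^^^^^^^^^^^
IndexError: index 45 is out of bounds for axis 0 with size 45
```

```bash
sed -i 's/300:345/300:340/' heel.py; python3 heel.py a1.npz a2.npz a3.npz
```

```text
a1.npz [225.89, 225.3, 224.71, np.float64(311.74), np.float64(329.96)]
a2.npz [225.19, 224.87, 223.97, np.float64(312.15), np.float64(330.7)]
a3.npz [224.37, 223.51, 223.17, np.float64(312.32), np.float64(332.52)]
```

carry_out(increments=[{"grip": 0.5, "xyz": [-0.008, 0, -0.005], "roll": 0}, {"grip": 0.5, "xyz": [-0.016, 0, -0.012], "roll": 0}, {"grip": 0.5, "xyz": [-0.024, 0, -0.02], "roll": 0}, {"grip": 0.5, "xyz": [-0.032, 0, -0.028], "roll": 0}, {"grip": 0.5, "xyz": [-0.04, 0, -0.036], "roll": 0}], force=20)

```text
clock: 12.38
ee_pos: [562.5, 178.5, 102.5]
tcp_rot: [0.682, 0.731, 0.0, 0.0]
force: [1.1, 1.2, -1.1]
gripper_width: 49.3
grip_force: 22.4
```

```bash
python3 ang.py a4.npz; python3 heel.py a4.npz
python3 - <<'E'
from h import *
# toe edge: strongest row gradients in stand columns
for n in("a3.npz","a4.npz"):
    r=np.load(n)["image"].astype(float).mean(2)[195:235,320:328].mean(1);print(n,r.round(0).astype(int).tolist())
E
```

```text
t 12.38 [562.5 178.5 102.5] F [ 1.1  1.2 -1.1] T [0.49 0.01 0.02] g 22.4 49.3
blob 307 162 28 63 area 1079
a4.npz [224.26, 224.29, 223.61, np.float64(312.66), np.float64(334.17)]
a3.npz [218, 218, 222, 233, 241, 241, 243, 242, 238, 238, 243, 244, 243, 239, 219, 157, 106, 98, 113, 181, 237, 222, 176, 159, 161, 161, 162, 163, 146, 82, 27, 16, 17, 17, 17, 18, 18, 17, 17, 17]
a4.npz [222, 228, 236, 240, 238, 237, 241, 243, 244, 246, 246, 243, 242, 242, 239, 240, 242, 243, 243, 243, 239, 209, 133, 95, 94, 105, 162, 226, 214, 122, 36, 14, 17, 17, 19, 17, 19, 18, 16, 17]
```

carry_out(increments=[{"grip": 0.5, "xyz": [-0.009, 0, -0.007], "roll": 0}, {"grip": 0.5, "xyz": [-0.018, 0, -0.014], "roll": 0}, {"grip": 0.5, "xyz": [-0.026, 0, -0.021], "roll": 0}, {"grip": 0.5, "xyz": [-0.034, 0, -0.028], "roll": 0}, {"grip": 0.5, "xyz": [-0.042, 0, -0.034], "roll": 0}], force=20)

```text
clock: 12.85
ee_pos: [563.4, 156.5, 118.5]
tcp_rot: [0.682, 0.731, -0.001, 0.001]
force: [1.1, -1.1, -3.7]
gripper_width: 49.3
grip_force: 21.6
```

```bash
cat > prof.py <<'E'
from h import *
import sys
n=sys.argv[1]
r=np.load(n)["image"].astype(float).mean(2)[205:250,320:328].mean(1);print(n,r.round(0).astype(int).tolist())
f=np.load(n);H=np.array([568.4,70.4,0]);e=np.array([-.0668,.9978,0]);k=np.array([0,0,1.])
for th in range(int(sys.argv[2]),int(sys.argv[2])+25,4):
    c,s=np.cos(np.radians(th)),np.sin(np.radians(th));X=c*e+s*k;Z=-s*e+c*k;print(th,"toe outer row",proj(f,H+120*Z)[1].round(1),"toe inner",proj(f,H+120*Z+25*X)[1].round(1),end="; ")
E
python3 ang.py a5.npz; python3 prof.py a5.npz 38
```

```text
t 12.85 [563.4 156.5 118.5] F [ 1.1 -1.1 -3.7] T [-0.   -0.22  0.09] g 21.6 49.3
blob 327 152 6 10 area 41
blob 307 162 29 70 area 1181
a5.npz [238, 238, 240, 240, 237, 238, 240, 240, 241, 241, 241, 243, 243, 244, 245, 238, 183, 103, 84, 90, 90, 89, 104, 163, 222, 194, 88, 17, 15, 17, 18, 17, 18, 17, 19, 19, 18, 17, 17, 17, 17, 18, 17, 17, 17]
38 toe outer row 223.1 toe inner 214.3; 42 toe outer row 226.0 toe inner 217.2; 46 toe outer row 229.0 toe inner 220.2; 50 toe outer row 231.9 toe inner 223.2; 54 toe outer row 234.8 toe inner 226.2; 58 toe outer row 237.7 toe inner 229.2; 62 toe outer row 240.4 toe inner 232.2;
```

carry_out(increments=[{"grip": 0.5, "xyz": [-0.01, 0, -0.002], "roll": 0}, {"grip": 0.5, "xyz": [-0.02, 0, -0.006], "roll": 0}, {"grip": 0.5, "xyz": [-0.03, 0, -0.011], "roll": 0}, {"grip": 0.5, "xyz": [-0.039, 0, -0.017], "roll": 0}, {"grip": 0.5, "xyz": [-0.048, 0, -0.022], "roll": 0}], force=20)

```text
clock: 13.32
ee_pos: [565.3, 132.8, 129.8]
tcp_rot: [0.682, 0.731, -0.0, 0.001]
force: [0.1, 0.1, -2.0]
gripper_width: 49.6
grip_force: 21.3
```

```bash
python3 ang.py a6.npz; python3 prof.py a6.npz 50
```

```text
t 13.32 [565.3 132.8 129.8] F [ 0.1  0.1 -2. ] T [ 0.23 -0.17  0.07] g 21.3 49.6
blob 328 154 7 10 area 42
blob 308 163 29 76 area 1230
a6.npz [222, 221, 222, 222, 220, 218, 220, 224, 223, 226, 227, 231, 232, 233, 234, 237, 237, 236, 232, 221, 180, 109, 80, 83, 86, 90, 88, 86, 91, 131, 208, 234, 162, 53, 16, 16, 18, 17, 17, 18, 17, 17, 18, 17, 17]
50 toe outer row 231.9 toe inner 223.2; 54 toe outer row 234.8 toe inner 226.2; 58 toe outer row 237.7 toe inner 229.2; 62 toe outer row 240.4 toe inner 232.2; 66 toe outer row 243.1 toe inner 235.2; 70 toe outer row 245.7 toe inner 238.1; 74 toe outer row 248.1 toe inner 240.9;
```

carry_out(increments=[{"grip": 0.5, "xyz": [-0.011, 0, -0.002], "roll": 0}, {"grip": 0.5, "xyz": [-0.022, 0, -0.005], "roll": 0}, {"grip": 0.5, "xyz": [-0.032, 0, -0.008], "roll": 0}, {"grip": 0.5, "xyz": [-0.042, 0, -0.011], "roll": 0}, {"grip": 0.5, "xyz": [-0.052, 0, -0.014], "roll": 0}], force=20)

```text
clock: 13.78
ee_pos: [567.4, 107.2, 137.0]
tcp_rot: [0.682, 0.731, 0.0, 0.001]
force: [0.9, 0.9, 2.5]
gripper_width: 49.6
grip_force: 21.4
```

```bash
python3 ang.py a7.npz; python3 prof.py a7.npz 60
```

```text
t 13.78 [567.4 107.2 137. ] F [0.9 0.9 2.5] T [ 0.48 -0.15  0.06] g 21.4 49.6
blob 309 168 28 76 area 1242
a7.npz [218, 218, 218, 218, 217, 215, 211, 214, 219, 221, 221, 221, 222, 221, 221, 222, 222, 219, 206, 189, 189, 215, 237, 242, 211, 129, 89, 89, 90, 92, 99, 102, 94, 89, 88, 122, 199, 237, 180, 68, 16, 18, 17, 17, 17]
60 toe outer row 239.0 toe inner 230.7; 64 toe outer row 241.8 toe inner 233.7; 68 toe outer row 244.4 toe inner 236.7; 72 toe outer row 246.9 toe inner 239.5; 76 toe outer row 249.3 toe inner 242.3; 80 toe outer row 251.5 toe inner 245.0; 84 toe outer row 253.6 toe inner 247.6;
```

carry_out(increments=[{"grip": 0.5, "xyz": [-0.011, 0, -0.002], "roll": 0}, {"grip": 0.5, "xyz": [-0.022, 0, -0.004], "roll": 0}, {"grip": 0.5, "xyz": [-0.033, 0, -0.007], "roll": 0}, {"grip": 0.5, "xyz": [-0.044, 0, -0.009], "roll": 0}, {"grip": 0.5, "xyz": [-0.054, 0, -0.01], "roll": 0}], force=20)

```text
clock: 14.25
ee_pos: [568.3, 80.0, 140.7]
tcp_rot: [0.682, 0.731, -0.001, -0.0]
force: [1.0, 0.3, -2.1]
gripper_width: 49.4
grip_force: 21.6
```

```bash
python3 ang.py a8.npz; python3 prof.py a8.npz 66
```

```text
t 14.25 [568.3  80.  140.7] F [ 1.   0.3 -2.1] T [ 0.16 -0.34 -0.01] g 21.6 49.4
blob 310 173 27 77 area 1204
a8.npz [211, 212, 212, 213, 214, 214, 210, 205, 208, 213, 215, 215, 215, 215, 216, 216, 215, 215, 210, 200, 191, 189, 188, 187, 187, 189, 196, 203, 179, 122, 95, 94, 96, 97, 99, 101, 105, 104, 93, 82, 88, 140, 212, 230, 151]
66 toe outer row 243.1 toe inner 235.2; 70 toe outer row 245.7 toe inner 238.1; 74 toe outer row 248.1 toe inner 240.9; 78 toe outer row 250.4 toe inner 243.7; 82 toe outer row 252.6 toe inner 246.3; 86 toe outer row 254.6 toe inner 248.8; 90 toe outer row 256.4 toe inner 251.1;
```

carry_out(increments=[{"grip": 0.5, "xyz": [-0.009, 0, 0.001], "roll": 0}, {"grip": 0.5, "xyz": [-0.018, 0, 0.001], "roll": 0}, {"grip": 0.5, "xyz": [-0.026, 0, 0.001], "roll": 0}, {"grip": 0.5, "xyz": [-0.034, 0, 0.001], "roll": 0}, {"grip": 0.5, "xyz": [-0.042, 0, 0.002], "roll": 0}], force=20)

```text
clock: 14.72
ee_pos: [570.2, 59.8, 140.4]
tcp_rot: [0.682, 0.731, -0.0, -0.0]
force: [0.8, 0.2, -1.7]
gripper_width: 49.3
grip_force: 23.9
```

```bash
python3 ang.py a9.npz; python3 prof.py a9.npz 74
```

```text
t 14.72 [570.2  59.8 140.4] F [ 0.8  0.2 -1.7] T [ 0.38 -0.19  0.01] g 23.9 49.3
blob 312 151 20 4 area 42
blob 311 178 26 76 area 1150
a9.npz [82, 94, 129, 175, 204, 209, 209, 207, 205, 203, 206, 209, 209, 210, 211, 210, 211, 211, 208, 202, 198, 196, 196, 196, 204, 212, 213, 202, 195, 194, 186, 150, 103, 87, 89, 92, 99, 105, 110, 114, 114, 114, 104, 86, 99]
74 toe outer row 248.1 toe inner 240.9; 78 toe outer row 250.4 toe inner 243.7; 82 toe outer row 252.6 toe inner 246.3; 86 toe outer row 254.6 toe inner 248.8; 90 toe outer row 256.4 toe inner 251.1; 94 toe outer row 258.1 toe inner 253.3; 98 toe outer row 259.6 toe inner 255.4;
```

carry_out(increments=[{"grip": 0.5, "xyz": [-0.007, 0, 0.002], "roll": 0}, {"grip": 0.5, "xyz": [-0.014, 0, 0.002], "roll": 0}, {"grip": 0.5, "xyz": [-0.021, 0, 0.002], "roll": 0}, {"grip": 0.5, "xyz": [-0.027, 0, 0.003], "roll": 0}, {"grip": 0.5, "xyz": [-0.033, 0, 0.004], "roll": 0}], force=20)

```text
clock: 15.18
ee_pos: [571.3, 43.5, 138.5]
tcp_rot: [0.682, 0.731, 0.0, -0.0]
force: [1.0, 3.8, 3.5]
gripper_width: 49.1
grip_force: 25.2
```

```bash
sed -i 's/205:250/215:265/' prof.py; python3 ang.py a10.npz; python3 prof.py a10.npz 78;  python3 prof.py a9.npz 90
```

```text
t 15.18 [571.3  43.5 138.5] F [1.  3.8 3.5] T [ 1.43 -0.01 -0.04] g 25.2 49.1
blob 313 155 20 5 area 43
blob 312 183 25 73 area 1114
a10.npz [198, 201, 205, 204, 206, 206, 206, 205, 203, 202, 205, 203, 202, 201, 200, 200, 201, 204, 212, 222, 226, 218, 197, 148, 91, 72, 79, 83, 87, 91, 96, 100, 108, 117, 117, 105, 88, 107, 167, 208, 167, 69, 23, 25, 25, 25, 25, 25, 26, 26]
78 toe outer row 250.4 toe inner 243.7; 82 toe outer row 252.6 toe inner 246.3; 86 toe outer row 254.6 toe inner 248.8; 90 toe outer row 256.4 toe inner 251.1; 94 toe outer row 258.1 toe inner 253.3; 98 toe outer row 259.6 toe inner 255.4; 102 toe outer row 260.9 toe inner 257.3; a9.npz [206, 209, 209, 210, 211, 210, 211, 211, 208, 202, 198, 196, 196, 196, 204, 212, 213, 202, 195, 194, 186, 150, 103, 87, 89, 92, 99, 105, 110, 114, 114, 114, 104, 86, 99, 163, 222, 210, 109, 26, 17, 22, 24, 25, 25, 25, 26, 26, 25, 25]
90 toe outer row 256.4 toe inner 251.1; 94 toe outer row 258.1 toe inner 253.3; 98 toe outer row 259.6 toe inner 255.4; 102 toe outer row 260.9 toe inner 257.3; 106 toe outer row 262.0 toe inner 258.9; 110 toe outer row 262.9 toe inner 260.4; 114 toe outer row 263.6 toe inner 261.7;
```

carry_out(increments=[{"grip": 0.5, "xyz": [0.003, 0, 0], "roll": 0}, {"grip": 0.5, "xyz": [0.004, 0, 0], "roll": 0}, {"grip": 0.53, "xyz": [0.004, 0, 0], "roll": 0}, {"grip": 0.56, "xyz": [0.004, 0, 0], "roll": 0}, {"grip": 0.59, "xyz": [0.004, 0, 0], "roll": 0}])

```text
clock: 15.65
ee_pos: [571.5, 45.7, 138.9]
tcp_rot: [0.682, 0.731, 0.0, 0.0]
force: [-0.5, 1.2, -0.8]
gripper_width: 50.7
grip_force: 0.0
```

carry_out(increments=[{"grip": 0.7, "xyz": [0, 0, 0], "roll": 0}, {"grip": 0.85, "xyz": [0, 0, 0], "roll": 0}, {"grip": 1, "xyz": [0, 0, 0], "roll": 0}, {"grip": 1, "xyz": [0, 0, 0], "roll": 0}])

```text
clock: 15.98
ee_pos: [571.6, 45.7, 138.9]
tcp_rot: [0.682, 0.731, 0.0, 0.0]
force: [0.5, 0.0, -0.5]
gripper_width: 85.0
grip_force: 0.0
```

```bash
python3 ang.py a11.npz; python3 prof.py a11.npz 82
```

```text
t 15.98 [571.6  45.7 138.9] F [ 0.5  0.  -0.5] T [-0.03  0.02  0.04] g 0.0 85.0
blob 313 181 24 76 area 1149
a11.npz [197, 200, 204, 205, 206, 206, 206, 205, 205, 205, 206, 202, 202, 201, 201, 201, 201, 205, 212, 219, 225, 226, 205, 160, 100, 68, 73, 83, 90, 95, 100, 106, 113, 120, 124, 114, 91, 92, 140, 191, 180, 90, 27, 23, 25, 25, 25, 25, 26, 25]
82 toe outer row 252.6 toe inner 246.3; 86 toe outer row 254.6 toe inner 248.8; 90 toe outer row 256.4 toe inner 251.1; 94 toe outer row 258.1 toe inner 253.3; 98 toe outer row 259.6 toe inner 255.4; 102 toe outer row 260.9 toe inner 257.3; 106 toe outer row 262.0 toe inner 258.9;
```

Released, and the stand is standing. Next I'll raise the hand straight up, move it clear, and check.

carry_out(increments=[{"grip": 1, "xyz": [0, 0, -0.03], "roll": 0}, {"grip": 1, "xyz": [0, 0, -0.08], "roll": 0}, {"grip": 1, "xyz": [0, 0, -0.14], "roll": 0}, {"grip": 1, "xyz": [0, 0, -0.2], "roll": 0}, {"grip": 1, "xyz": [0, 0, -0.26], "roll": 0}])

```text
clock: 16.45
ee_pos: [571.0, 45.6, 269.9]
tcp_rot: [0.682, 0.731, -0.0, -0.0]
force: [0.5, -0.7, -0.4]
gripper_width: 85.4
grip_force: 0.0
```

carry_out(increments=[{"grip": 1, "xyz": [0.02, -0.08, -0.02], "roll": 0}, {"grip": 1, "xyz": [0.04, -0.16, -0.02], "roll": 0}, {"grip": 1, "xyz": [0.08, -0.2, -0.02], "roll": 0}, {"grip": 1, "xyz": [0.15, -0.22, -0.02], "roll": 0}, {"grip": 1, "xyz": [0.22, -0.22, -0.02], "roll": 0}])

```text
clock: 16.87
ee_pos: [451.4, 147.8, 279.3]
tcp_rot: [0.683, 0.731, 0.0, 0.0]
force: [0.3, -0.0, -0.1]
gripper_width: 85.5
grip_force: 0.0
```

carry_out(increments=[{"grip": 1, "xyz": [0.06, 0, 0], "roll": 0}, {"grip": 1, "xyz": [0.13, 0, 0], "roll": 0}, {"grip": 1, "xyz": [0.2, 0, 0], "roll": 0}, {"grip": 1, "xyz": [0.27, 0, 0], "roll": 0}, {"grip": 1, "xyz": [0.3, 0, 0], "roll": 0}])

```text
clock: 17.28
ee_pos: [443.0, 300.9, 278.8]
tcp_rot: [0.681, 0.732, 0.001, -0.0]
force: [0.2, 0.3, 0.0]
gripper_width: 85.6
grip_force: 0.0
```

```bash
python3 ang.py a12.npz
python3 - <<'E'
from h import *
f=cams.grab_frame("top");np.savez("top9.npz",**f);g=np.load("a12.npz")
a=cv2.resize(f["image"][120:275,240:500],None,fx=3,fy=2.6 and 3);b=cv2.resize(g["image"][140:275,260:385],None,fx=1,fy=1)
a=cv2.resize(f["image"][120:275,255:500],(392,248));b=cv2.resize(g["image"][140:385,250:400],(367,600));c=np.zeros((600,780,3),np.uint8);c[:248,:392]=a;c[:,395:762]=b;
d=cv2.resize(f["image"][175:225,300:380],(392,245),interpolation=cv2.INTER_CUBIC);c[300:545,:392]=d
cv2.imwrite("pics/end.png",c[...,::-1])
E
```

```text
t 17.28 [443.  300.9 278.8] F [0.2 0.3 0. ] T [0.04 0.01 0.01] g 0.0 85.6
blob 322 150 17 14 area 202
blob 312 178 25 79 area 1243
```

View pics/end.png

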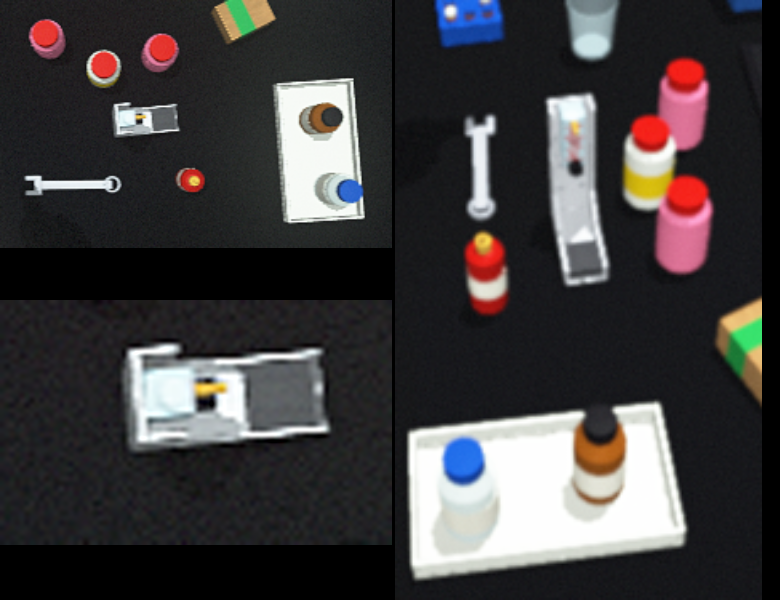

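The final picture shows the stand upright on its foot (crop (225,395)), the amber and clear bottles upright in the tray, and everything else in place. I'll check the heel position by numbers, then hand in.

Run:
```python
from h import *
f=np.load("top9.npz")
P=lambda x,y,z:onz(f,300+x/4.9,175+(y-300)/4.9,z).round(1)
print("back top mid",(P(130,350,190)+P(138,449,190))/2,"toe mid",(P(320,350,25)+P(327,432,25))/2)
b=(P(130,350,190)+P(138,449,190))/2;t=(P(320,350,25)+P(327,432,25))/2
print("foot length seen",np.linalg.norm((b-t)[:2]),"amber",onz(f,255+330/1.6,120+117/1.6,122).round(0))
```

```text
back top mid [566.9  75.7 190. ] toe mid [576.85 -44.15  25.  ]
foot length seen 120.26231745646679 amber [ 565. -295.  122.]
```

```bash
python3 -c "
from rig import bot
print(bot.hand_in())"
```

```text
the job is handed in; nothing more can be done
None
```

I've handed the job in, with no verdict returned: the amber bottle is upright in the tray and released, the stand is upright on its foot with its heel about 5 mm from where it lay, and nothing else appears to have moved in the final pictures.

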